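# Find the concealed catch of the cutter box

### The job

Open the dark wooden pasta-cutter box: one of the five look-alike white tiles let into its top is a concealed push catch, and you can only tell which by feel. With closed fingertips press gently on one tile after another until you find the one that gives, push it fully in so that the hatch springs up, then let go of it and move clear, leaving the hatch standing open. Grasp nothing, and leave the stamp, the ring cutter and everything else on the counter where they are.

Things in the scene. Friction and masses are not known exactly. Their poses are not given: they have to be found in the camera images.
- cutter_box: Dark wooden box, fixed to the counter, 260 (x) x 380 (y) x 70 mm tall; origin at the centre of its underside, z up, flat top 70 mm above that. Its levelling feet lift it 2 to 32 mm off the counter. A row of five white tiles (see row_mid) runs along the front (-x side) of the top; behind it is the hatch. The stamp and the ring cutter stand on the top at the hatch's two ends.
- row_mid (a point): Centre of the upper face of the middle tile, flush with the box top; axes as the box's; it lies at (-75, 0, 70) mm in the box frame. Five identical square tiles, 46 x 46 mm with 4 mm dark gaps, have their centres at y = -100, -50, 0, 50, 100 mm from here. Four are solid and do not give; one, in any place, is the catch.
- catch (a joint): How far the catch tile (whichever it is) is pressed in, in m: 0 flush, 0.005 fully in, which takes 3 to 4 N straight down; a spring returns it. The hatch is released at about 0.004. The tiles are brittle: pressing any of them with over 60 N spoils the job.
- hatch (a joint): Opening angle of the hatch in rad: 0 shut and latched, 0.6 sprung open (takes about 1 s). Lighter brown panel, 154 (x) x 260 (y) mm, flush with the box top, hinged at its far edge (x = +120 mm in the box frame); its free edge, 40 mm behind the tile centres, rises about 85 mm. A weak spring lifts it; while latched it cannot be lifted.
- stamp: Brass pasta stamp standing on the box top beside the hatch, 38 mm diameter, 46 mm tall, loose; origin at the centre of its underside. Not to be moved.
- ring_cutter: Steel ring cutter, 40 mm diameter, 30 mm tall, standing loose on the box top beside the hatch; origin at the centre of its underside. Not to be moved.
- bowl: White bowl, 150 mm diameter, 60 mm tall, loose; origin at the centre of its underside. Not to be moved.
- oil_bottle: Green glass oil bottle, 66 mm diameter, 220 mm tall, loose; origin at the centre of its underside. Not to be moved.
- jar: Clear jar with a wooden lid, 80 mm diameter, 110 mm tall, loose; origin at the centre of its underside. Not to be moved.
- brush: Pastry brush lying flat along its x axis, handle to -x, loose. Not to be moved.
- spatula: Spatula with a black handle lying flat along its x axis, handle to -x, loose. Not to be moved.

How it is judged:
By the outcome, as a careful person would: the job done as asked, in the order asked, and still so for the second after the job is handed in, with the robot touching nothing.
It also fails if it takes over 48 s, if anything falls off the work surface, if the arm or the gripper's body presses on something with over 40 N, if the wrist force passes 120 N, or if a joint passes its speed limit or range.

### The arm

A 6-joint arm with a two-finger parallel gripper is mounted at the origin on the work surface. World frame = base frame: x ahead of the robot, y to its left, z up, the work surface at z = 0. Lengths are in m, angles in rad, forces in N, time in s.
With the tool pointing down it reaches from about 0.275 to 0.85 m from the base axis. Payload 5.2 kg.
Tool frame: the origin (TCP) lies at the very end of the fingers, on their centre line; the grasp point (between the pads) lies 19 mm behind it; z points along the fingers, y is the direction in which the jaws open and shut (so a half turn about z gives the same grasp; the last joint's range is limited). The gripper opens to 85 mm and grips with 20 to 120 N. Pads are 22 mm wide; open, the fingers measure 114 mm over their backs; the gripper's body (76 mm by 85 mm) begins 54 mm behind the grasp point. The pads swing forward as they close: fully open they stand 13 mm farther back than shut.
Start: joints at [-1.321, 0.259, 1.535, -0, 1.348, -0.203], TCP at [0.241, -0.495, 0.231] pointing down, gripper open.
Joint ranges: [-3.14, 3.14], [-0.91, 2.08], [0.19, 2.58], [-1.22, 4.36], [0.22, 2.71], [-3.12, 3.12]. Speed limits (rad/s): [2.57, 2.57, 3.14, 3.14, 3.14, 3.14].

### API

Orientations are given as [roll, pitch, yaw] about the fixed x, y, z axes, in that order (R = Rz(yaw) Ry(pitch) Rx(roll)).
In Python, from cell import bot gives the robot as it stands.
- The arm moves only by the shell command python3 -m inch 'ROWS' [FORCE]. ROWS is JSON, a list of rows, each an object of numbers: "dx", "dy", "dz": the shift along the world's x, y, z in mm; "wx", "wy", "wz": the turn, a rotation vector about the world's x, y, z in rad; "fingers": the gripper command: -1 is fully open, 1 is shut, values between are in proportion. In form: [{"dx": .., "dy": .., "dz": .., "wx": .., "wy": .., "wz": .., "fingers": ..}, ...]. A call has 1 to 12 rows; each row is the pose to reach, as a shift and turn from the pose commanded when the call began; what a row does not reach only later rows make up. A row lasts 1/12 s, in which the tool goes at most 41.7 mm and 7.16 degrees, less where a joint would pass 70% of its speed; a pose out of reach is approached as far as the arm can. A call with a gripper value outside its range is refused whole. The fingers move at their own pace and stop on an object; FORCE is the grip in N (left out, the last holds). Time passes only in rows, so rows that repeat a pose let the fingers close. It gives the time, the measured TCP pose, the force and the opening at its end, in the units of the state.
- bot.read_state(): the state, without advancing time (a new reading comes with each control period).
- bot.snapshot(name): name is "side" or "top" or "wrist"; returns (picture, depth): 420x560x3 uint8, red, green, blue; 420x560 float32, m along the optical axis (not along the pixel's ray), 0 where there is no reading.
- bot.camera_model(name): a dict with "fx", "fy", "cx", "cy" (pixels), "view" (4x4, takes a point from world to camera coordinates). Camera axes: x right, y down, z forward; pixel columns grow to the right and rows downward; lengths in m; the calibration is good to about 2 mm. A picture is of the moment at which its call begins: read the wrist's pose just before it. camera_model takes no time and is no camera call; for the wrist camera it gives the pose at the moment of the call.
- bot.finish_job(): hands the job in, once; it reports no verdict.
The state is a dict: "time": time; "qpos": joint angles; "qd": joint speeds; "tau": joint torques, N m; "tool_pos": TCP position; "tool_rot": TCP orientation; "contact_force": force on the tool from outside, world axes, zero at the start; "ft_torque": the same for the moment, N m; "width": finger opening in m.
Only numpy, scipy, OpenCV 4.12 (cv2) and the standard library are available. Lean on these libraries where they do the work, as an engineer would, in place of code of your own. Each camera call takes 0.05 s, during which the arm holds its last target.

## Working session

There is one attempt and no reset: what is moved stays moved. The work goes in short steps, Python scripts to look and compute and a shell command to move; the robot and the scene stay as the last step left them, time stands still between calls to the robot, and variables do not carry over. Pictures are saved under pics/ and viewed, and the job is handed in when it is done.

```bash
mkdir -p pics; ls; python3 - <<'E'
from cell import bot
import cv2,numpy as np
print(bot.read_state())
for n in("side","top"):
    p,d=bot.snapshot(n); np.save(n+"_d.npy",d); cv2.imwrite(f"pics/{n}0.png",p[:,:,::-1]); m=bot.camera_model(n); print(n,m)
E
```

```text
pics
{'time': 0.0, 'qpos': array([-1.32080630e+00,  2.59369131e-01,  1.53610732e+00,  1.17885369e-06,
        1.34799471e+00, -2.02790164e-01]), 'qd': array([ 0.00023622, -0.000553  , -0.00134384,  0.00044064,  0.00013757,
       -0.0020767 ]), 'tau': array([-2.77999941e-03, -4.46043563e+01, -2.90581727e+01, -8.48584041e-04,
        1.16198263e-02,  1.35427051e-06]), 'tool_pos': array([ 0.24049774, -0.49403496,  0.23045091]), 'tool_rot': array([-3.13975288e+00, -3.79461612e-04,  4.52779585e-01]), 'contact_force': array([0.49984756, 0.47085925, 0.29743248]), 'ft_torque': array([ 0.02940619,  0.02631245, -0.01519782]), 'width': 0.08512214035782298}
side {'fx': 388.8562541447182, 'fy': 388.8562541447182, 'cx': 277.78809150097, 'cy': 215.13058601347535, 'view': array([[-0.96898295, -0.24625757, -0.02071834,  0.56065137],
       [-0.1614336 ,  0.69422692, -0.70141869,  0.14672732],
       [ 0.18711289, -0.67631811, -0.7124483 ,  0.95208825],
       [ 0.        ,  0.        ,  0.        ,  1.        ]])}
top {'fx': 523.7042418565234, 'fy': 523.7042418565234, 'cx': 277.65193650759886, 'cy': 215.56301037512944, 'view': array([[ 0.01723935, -0.99981773,  0.00820394, -0.00565519],
       [-0.9946513 , -0.01798486, -0.10171204,  0.56688777],
       [ 0.10184105, -0.00640661, -0.99478005,  1.58608249],
       [ 0.        ,  0.        ,  0.        ,  1.        ]])}
```

View pics/top0.png

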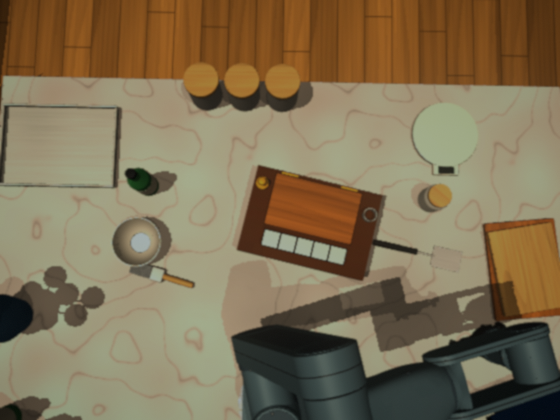

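View pics/side0.png

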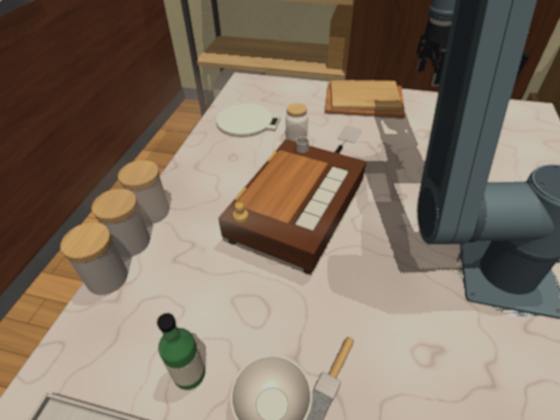

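The top view shows the box at about (312,222), with the white tile row running from (270,239) to (338,254). The stamp is at (262,183) and the ring cutter at (370,214). The side view shows the row from (310,215) to (338,175). The arm blocks neither view of the row.

```bash
cat > h.py <<'E'
import cv2,numpy as np
from cell import bot
def pt(n,u,v,z=None,depth=None):
    m=bot.camera_model(n);V=m["view"];R=V[:3,:3];t=V[:3,3]
    r=np.array([(u-m["cx"])/m["fx"],(v-m["cy"])/m["fy"],1.])
    c=-R.T@t; w=R.T@r
    k=depth if depth is not None else (z-c[2])/w[2]
    return c+k*w
E
python3 - <<'E'
from h import *
for n,box in(("top",(255,222,355,270)),("side",(292,160,355,232))):
    im=cv2.imread(f"pics/{n}0.png");d=np.load(n+"_d.npy")
    x0,y0,x1,y1=box; c=im[y0:y1,x0:x1]; hsv=cv2.cvtColor(c,cv2.COLOR_BGR2HSV)
    m=((hsv[...,2]>120)&(hsv[...,1]<90)).astype(np.uint8)
    k,l,st,ce=cv2.connectedComponentsWithStats(m,connectivity=4)
    print(n)
    for i in range(1,k):
        if st[i,4]<30: continue
        u,v=ce[i]+[x0,y0]; dd=np.median(d[y0:y1,x0:x1][l==i])
        print(st[i],u.round(1),v.round(1),pt(n,u,v,depth=dd).round(4))
    cv2.imwrite(f"pics/{n}_crop.png",cv2.resize(np.vstack([c,cv2.cvtColor(m*255,cv2.COLOR_GRAY2BGR)]),None,fx=5 if n=="top" else 4,fy=5 if n=="top" else 4,interpolation=0))
E
```

```text
top
[  7   8  18  18 233] 270.4 238.3 [0.492  0.0249 0.1009]
[ 24  12  17  18 231] 286.9 242.5 [ 0.4808 -0.0237  0.1005]
[ 40  16  18  18 237] 303.6 246.5 [ 0.4698 -0.0727  0.1007]
[ 57  20  17  18 235] 320.0 250.6 [ 0.4586 -0.121   0.1013]
[ 73  24  18  18 237] 336.6 254.8 [ 0.4474 -0.1697  0.101 ]
[  0  33  59  15 464] 274.8 264.4 [ 4.17e-01  1.03e-02 -3.00e-04]
side
[   3    7   53   64 1277] 321.4 198.6 [ 0.4749 -0.0594  0.1021]
[ 43  36  20  36 378] 347.7 219.2 [ 0.4011 -0.0976  0.004 ]
```

View pics/top_crop.png

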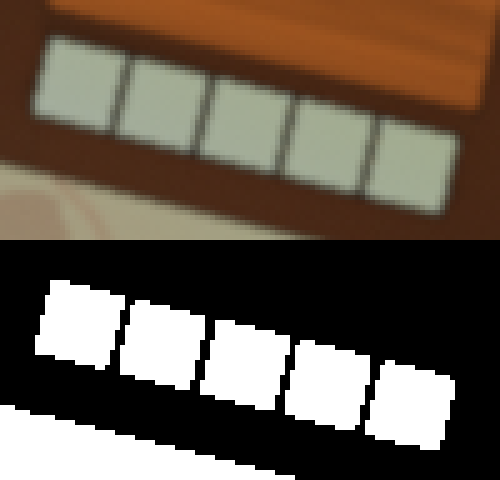

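View pics/side_crop.png

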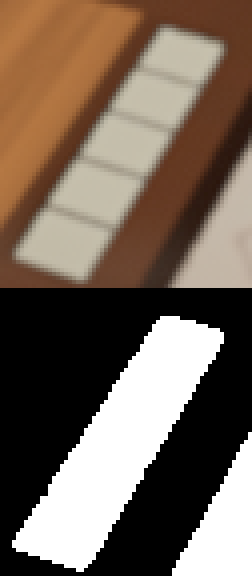

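The tiles measure 49.9 mm apart (50 expected) at z≈0.101, within the possible 72–102 mm, and the two views agree to a few mm. The row's yaw is about -0.224. I'll close the fingers and go above the nearest tile (0.447,-0.170), about 5 mm to the front of its centre.

```bash
python3 -m inch '[{"dx":10,"dy":16,"wz":-0.05,"fingers":1},{"dx":28,"dy":45,"wz":-0.12,"fingers":1},{"dx":48,"dy":77,"wz":-0.2,"fingers":1},{"dx":68,"dy":109,"wz":-0.28,"fingers":1},{"dx":88,"dy":141,"wz":-0.36,"fingers":1},{"dx":108,"dy":173,"wz":-0.44,"fingers":1},{"dx":128,"dy":205,"wz":-0.52,"fingers":1},{"dx":148,"dy":237,"wz":-0.6,"fingers":1},{"dx":168,"dy":269,"wz":-0.68,"fingers":1},{"dx":188,"dy":301,"wz":-0.68,"fingers":1},{"dx":202,"dy":325,"wz":-0.68,"fingers":1},{"dx":202,"dy":325,"wz":-0.68,"fingers":1}]' 20
python3 -m inch '[{"dz":0,"fingers":1},{"dz":0,"fingers":1},{"dz":0,"fingers":1},{"dz":0,"fingers":1},{"dz":0,"fingers":1},{"dz":0,"fingers":1}]'
python3 - <<'E'
from h import *
print(bot.read_state())
m=bot.camera_model("wrist")["view"];print(-m[:3,:3].T@m[:3,3])
p,d=bot.snapshot("wrist");cv2.imwrite("pics/w1.png",p[:,:,::-1])
E
```

```text
{'time': 0.1, 'qpos': array([-1.32081102e+00,  2.59275941e-01,  1.53599377e+00, -1.67453579e-06,
        1.34802980e+00, -2.02820466e-01]), 'qd': array([-0.00123907, -0.00119694, -0.00106071, -0.00035196, -0.00146396,
        0.00075411]), 'tau': array([ 3.79139587e-03, -4.46966887e+01, -2.91246396e+01,  9.85545580e-05,
        6.30201597e-03, -7.35078515e-06]), 'tool_pos': array([ 0.24050543, -0.49407937,  0.23054663]), 'tool_rot': array([-3.13992045e+00, -3.42217982e-04,  4.52805854e-01]), 'contact_force': array([-0.7032844 ,  0.32108337, -0.44508208]), 'ft_torque': array([-0.00464457,  0.00644216,  0.01145506]), 'width': 0.08532777339688193}
[ 0.30054021 -0.46513373  0.37275624]$[0]: bad value
$[0]: bad value
```

View pics/w1.png

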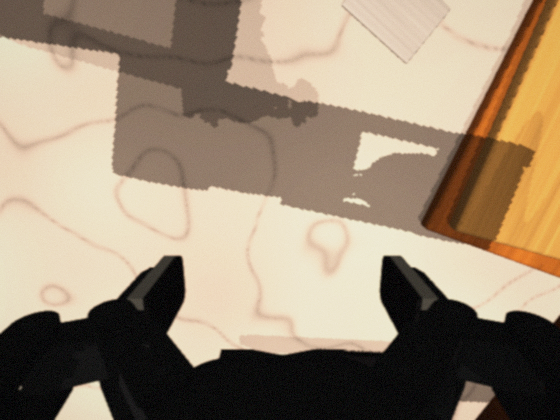

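The wrist view shows only the bare counter and the open fingers. The call was refused and nothing moved, probably because every key is needed.

```bash
python3 -m inch '[{"dx":10,"dy":16,"dz":0,"wx":0,"wy":0,"wz":-0.05,"fingers":1},{"dx":28,"dy":45,"dz":0,"wx":0,"wy":0,"wz":-0.12,"fingers":1},{"dx":48,"dy":77,"dz":0,"wx":0,"wy":0,"wz":-0.2,"fingers":1},{"dx":68,"dy":109,"dz":0,"wx":0,"wy":0,"wz":-0.28,"fingers":1},{"dx":88,"dy":141,"dz":0,"wx":0,"wy":0,"wz":-0.36,"fingers":1},{"dx":108,"dy":173,"dz":0,"wx":0,"wy":0,"wz":-0.44,"fingers":1},{"dx":128,"dy":205,"dz":0,"wx":0,"wy":0,"wz":-0.52,"fingers":1},{"dx":148,"dy":237,"dz":0,"wx":0,"wy":0,"wz":-0.6,"fingers":1},{"dx":168,"dy":269,"dz":0,"wx":0,"wy":0,"wz":-0.68,"fingers":1},{"dx":188,"dy":301,"dz":0,"wx":0,"wy":0,"wz":-0.68,"fingers":1},{"dx":202,"dy":325,"dz":0,"wx":0,"wy":0,"wz":-0.68,"fingers":1},{"dx":202,"dy":325,"dz":0,"wx":0,"wy":0,"wz":-0.68,"fingers":1}]' 20
```

```text
time: 1.15
tool_pos: [0.4442, -0.1651, 0.2312]
tool_rot: [-3.139, -0.0, -0.223]
contact_force: [-0.4, 0.7, 0.7]
width: 0.0002
```

```bash
python3 -m inch '[{"dx":0,"dy":-1,"dz":-20,"wx":0,"wy":0,"wz":0,"fingers":1},{"dx":-1,"dy":-3,"dz":-50,"wx":0,"wy":0,"wz":0,"fingers":1},{"dx":-1,"dy":-3,"dz":-80,"wx":0,"wy":0,"wz":0,"fingers":1},{"dx":-1,"dy":-3,"dz":-100,"wx":0,"wy":0,"wz":0,"fingers":1},{"dx":-1,"dy":-3,"dz":-110,"wx":0,"wy":0,"wz":0,"fingers":1},{"dx":-1,"dy":-3,"dz":-110,"wx":0,"wy":0,"wz":0,"fingers":1},{"dx":-1,"dy":-3,"dz":-110,"wx":0,"wy":0,"wz":0,"fingers":1}]'
python3 - <<'E'
from h import *
p,d=bot.snapshot("wrist");cv2.imwrite("pics/w2.png",p[:,:,::-1])
E
```

```text
time: 1.73
tool_pos: [0.4417, -0.173, 0.1215]
tool_rot: [-3.141, 0.0, -0.228]
contact_force: [0.3, 0.2, 0.2]
width: 0.0002
```

View pics/w2.png

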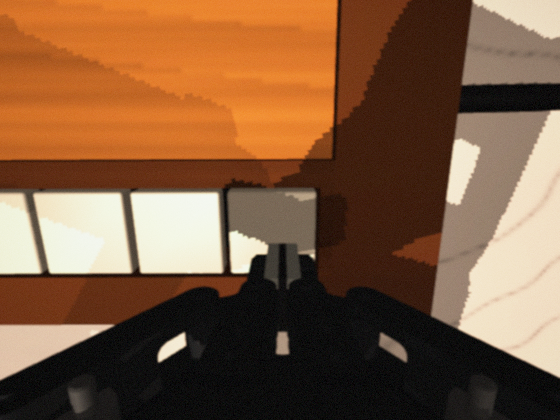

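The shut fingers point at the end tile, which spans about (228–318, 190–275), a little to its right. I'll shift +4 mm along the row and come down slowly.

```bash
python3 -m inch '[{"dx":1,"dy":4,"dz":-5,"wx":0,"wy":0,"wz":0,"fingers":1},{"dx":1,"dy":4,"dz":-11,"wx":0,"wy":0,"wz":0,"fingers":1},{"dx":1,"dy":4,"dz":-15,"wx":0,"wy":0,"wz":0,"fingers":1},{"dx":1,"dy":4,"dz":-17,"wx":0,"wy":0,"wz":0,"fingers":1},{"dx":1,"dy":4,"dz":-17,"wx":0,"wy":0,"wz":0,"fingers":1},{"dx":1,"dy":4,"dz":-17,"wx":0,"wy":0,"wz":0,"fingers":1}]'
python3 -m inch '[{"dx":0,"dy":0,"dz":-1,"wx":0,"wy":0,"wz":0,"fingers":1},{"dx":0,"dy":0,"dz":-1,"wx":0,"wy":0,"wz":0,"fingers":1},{"dx":0,"dy":0,"dz":-1,"wx":0,"wy":0,"wz":0,"fingers":1}]'

```

```text
time: 2.28
tool_pos: [0.4426, -0.1685, 0.1042]
tool_rot: [-3.142, 0.0, -0.227]
contact_force: [0.2, -0.5, 1.0]
width: -0.0002
time: 2.53
tool_pos: [0.4427, -0.1686, 0.1034]
tool_rot: [3.142, -0.0, -0.227]
contact_force: [-0.2, -0.3, 0.1]
width: 0.0003
```

```bash
for i in 1 2; do python3 -m inch '[{"dx":0,"dy":0,"dz":-1,"wx":0,"wy":0,"wz":0,"fingers":1},{"dx":0,"dy":0,"dz":-1,"wx":0,"wy":0,"wz":0,"fingers":1},{"dx":0,"dy":0,"dz":-1,"wx":0,"wy":0,"wz":0,"fingers":1}]' | grep -E 'pos|force'; done

```

```text
tool_pos: [0.4426, -0.1685, 0.1023]
contact_force: [0.4, -0.5, 0.3]
tool_pos: [0.4426, -0.1685, 0.1013]
contact_force: [0.3, -0.6, -1.0]
```

```bash
python3 -m inch '[{"dx":0,"dy":0,"dz":-0.5,"wx":0,"wy":0,"wz":0,"fingers":1},{"dx":0,"dy":0,"dz":-1,"wx":0,"wy":0,"wz":0,"fingers":1},{"dx":0,"dy":0,"dz":-1,"wx":0,"wy":0,"wz":0,"fingers":1}]' | grep -E 'pos|force'
```

```text
tool_pos: [0.4427, -0.1686, 0.101]
contact_force: [-0.9, 1.1, 7.3]
```

```bash
python3 -m inch '[{"dx":0,"dy":0,"dz":-0.5,"wx":0,"wy":0,"wz":0,"fingers":1},{"dx":0,"dy":0,"dz":-1,"wx":0,"wy":0,"wz":0,"fingers":1},{"dx":0,"dy":0,"dz":-1,"wx":0,"wy":0,"wz":0,"fingers":1}]' | grep -E 'pos|force'
```

```text
tool_pos: [0.4427, -0.1686, 0.101]
contact_force: [-4.1, 3.3, 16.3]
```

This tile is solid: 16 N and no movement at z=0.101. On to the next one.

```bash
python3 -m inch '[{"dx":0,"dy":0,"dz":10,"wx":0,"wy":0,"wz":0,"fingers":1},{"dx":0,"dy":0,"dz":12,"wx":0,"wy":0,"wz":0,"fingers":1},{"dx":5,"dy":22,"dz":12,"wx":0,"wy":0,"wz":0,"fingers":1},{"dx":9,"dy":40,"dz":12,"wx":0,"wy":0,"wz":0,"fingers":1},{"dx":11,"dy":49,"dz":12,"wx":0,"wy":0,"wz":0,"fingers":1},{"dx":11,"dy":49,"dz":12,"wx":0,"wy":0,"wz":0,"fingers":1},{"dx":11,"dy":49,"dz":7,"wx":0,"wy":0,"wz":0,"fingers":1},{"dx":11,"dy":49,"dz":4,"wx":0,"wy":0,"wz":0,"fingers":1},{"dx":11,"dy":49,"dz":3,"wx":0,"wy":0,"wz":0,"fingers":1},{"dx":11,"dy":49,"dz":3,"wx":0,"wy":0,"wz":0,"fingers":1},{"dx":11,"dy":49,"dz":3,"wx":0,"wy":0,"wz":0,"fingers":1}]'; for i in 1 2; do python3 -m inch '[{"dx":0,"dy":0,"dz":-0.5,"wx":0,"wy":0,"wz":0,"fingers":1},{"dx":0,"dy":0,"dz":-1,"wx":0,"wy":0,"wz":0,"fingers":1},{"dx":0,"dy":0,"dz":-1,"wx":0,"wy":0,"wz":0,"fingers":1}]' | grep -E 'pos|force'; done
```

```text
time: 4.45
tool_pos: [0.4534, -0.1201, 0.102]
tool_rot: [-3.142, 0.001, -0.228]
contact_force: [-0.9, 0.1, -0.1]
width: 0.0
tool_pos: [0.4536, -0.1197, 0.1013]
contact_force: [0.8, -0.2, 0.1]
tool_pos: [0.4537, -0.1197, 0.1004]
contact_force: [-0.4, -0.6, 1.3]
```

```bash
for i in 1 2; do python3 -m inch '[{"dx":0,"dy":0,"dz":-0.5,"wx":0,"wy":0,"wz":0,"fingers":1},{"dx":0,"dy":0,"dz":-1,"wx":0,"wy":0,"wz":0,"fingers":1},{"dx":0,"dy":0,"dz":-1,"wx":0,"wy":0,"wz":0,"fingers":1}]' | grep -E 'pos|force'; done
```

```text
tool_pos: [0.4537, -0.1197, 0.0994]
contact_force: [0.2, -1.0, 1.9]
tool_pos: [0.4537, -0.1197, 0.0983]
contact_force: [-0.1, -0.7, 0.8]
```

This tile gives: it is 2.7 mm in at about 1–2 N, so it's the catch. Now I'll push it fully in.

```bash
for i in 1 2 3; do python3 -m inch '[{"dx":0,"dy":0,"dz":-0.5,"wx":0,"wy":0,"wz":0,"fingers":1},{"dx":0,"dy":0,"dz":-1,"wx":0,"wy":0,"wz":0,"fingers":1},{"dx":0,"dy":0,"dz":-1,"wx":0,"wy":0,"wz":0,"fingers":1}]' | grep -E 'time|pos|force'; done
```

```text
time: 5.7
tool_pos: [0.4537, -0.1196, 0.0972]
contact_force: [0.1, -0.6, 1.2]
time: 5.95
tool_pos: [0.4537, -0.1196, 0.0963]
contact_force: [0.0, -0.7, 3.0]
time: 6.2
tool_pos: [0.4537, -0.1196, 0.096]
contact_force: [-2.5, 0.4, 9.0]
```

It bottomed out at z=0.096 (5 mm in) with 9 N. I'll hold for a second and look.

```bash
python3 -m inch '[{"dx":0,"dy":0,"dz":0,"wx":0,"wy":0,"wz":0,"fingers":1},{"dx":0,"dy":0,"dz":0,"wx":0,"wy":0,"wz":0,"fingers":1},{"dx":0,"dy":0,"dz":0,"wx":0,"wy":0,"wz":0,"fingers":1},{"dx":0,"dy":0,"dz":0,"wx":0,"wy":0,"wz":0,"fingers":1},{"dx":0,"dy":0,"dz":0,"wx":0,"wy":0,"wz":0,"fingers":1},{"dx":0,"dy":0,"dz":0,"wx":0,"wy":0,"wz":0,"fingers":1},{"dx":0,"dy":0,"dz":0,"wx":0,"wy":0,"wz":0,"fingers":1},{"dx":0,"dy":0,"dz":0,"wx":0,"wy":0,"wz":0,"fingers":1},{"dx":0,"dy":0,"dz":0,"wx":0,"wy":0,"wz":0,"fingers":1},{"dx":0,"dy":0,"dz":0,"wx":0,"wy":0,"wz":0,"fingers":1}]'
python3 - <<'E'
from h import *
p,d=bot.snapshot("side");cv2.imwrite("pics/s3.png",p[:,:,::-1])
E
```

```text
time: 7.03
tool_pos: [0.4537, -0.1196, 0.096]
tool_rot: [3.141, -0.0, -0.227]
contact_force: [-1.1, -0.3, 8.8]
width: 0.0003
```

View pics/s3.png

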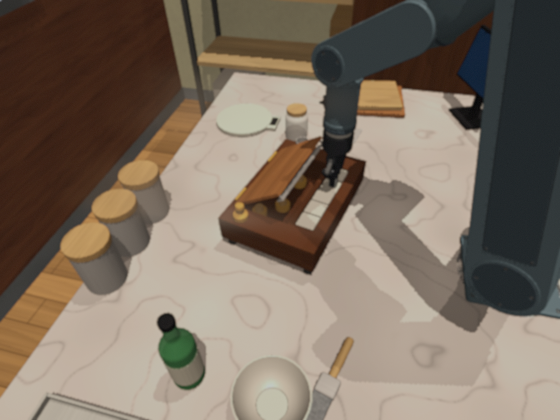

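The hatch stands open, with its raised edge at about (300,175) and the interior visible. The gripper is clear of it. Next I lift off, then back away to the front and up.

```bash
python3 -m inch '[{"dx":0,"dy":0,"dz":4,"wx":0,"wy":0,"wz":0,"fingers":1},{"dx":0,"dy":0,"dz":10,"wx":0,"wy":0,"wz":0,"fingers":1},{"dx":-3,"dy":1,"dz":22,"wx":0,"wy":0,"wz":0,"fingers":1},{"dx":-10,"dy":2,"dz":40,"wx":0,"wy":0,"wz":0,"fingers":1},{"dx":-20,"dy":4,"dz":60,"wx":0,"wy":0,"wz":0,"fingers":1},{"dx":-35,"dy":8,"dz":80,"wx":0,"wy":0,"wz":0,"fingers":1},{"dx":-50,"dy":11,"dz":100,"wx":0,"wy":0,"wz":0,"fingers":1},{"dx":-65,"dy":14,"dz":120,"wx":0,"wy":0,"wz":0,"fingers":1},{"dx":-80,"dy":17,"dz":135,"wx":0,"wy":0,"wz":0,"fingers":1},{"dx":-95,"dy":20,"dz":150,"wx":0,"wy":0,"wz":0,"fingers":1},{"dx":-100,"dy":21,"dz":155,"wx":0,"wy":0,"wz":0,"fingers":1},{"dx":-100,"dy":21,"dz":155,"wx":0,"wy":0,"wz":0,"fingers":1}]'
python3 -m inch '[{"dx":0,"dy":0,"dz":0,"wx":0,"wy":0,"wz":0,"fingers":1},{"dx":0,"dy":0,"dz":0,"wx":0,"wy":0,"wz":0,"fingers":1},{"dx":0,"dy":0,"dz":0,"wx":0,"wy":0,"wz":0,"fingers":1},{"dx":0,"dy":0,"dz":0,"wx":0,"wy":0,"wz":0,"fingers":1},{"dx":0,"dy":0,"dz":0,"wx":0,"wy":0,"wz":0,"fingers":1},{"dx":0,"dy":0,"dz":0,"wx":0,"wy":0,"wz":0,"fingers":1}]'
python3 - <<'E'
from h import *
for n in ("side","top"):
    p,d=bot.snapshot(n);np.save(n+"4_d.npy",d);cv2.imwrite(f"pics/{n}4.png",p[:,:,::-1])
# highest points of box region from side depth
m=bot.camera_model("side");d=np.load("side4_d.npy")
P=np.array([pt("side",u,v,depth=d[v,u]) for v in range(135,215) for u in range(240,330) if d[v,u]>0])
k=(P[:,0]>.45)&(P[:,0]<.7)&(P[:,1]>-.25)&(P[:,1]<.1)&(P[:,2]<.21)
print(np.percentile(P[k][:,2],[50,90,99]))
E
```

```text
time: 8.08
tool_pos: [0.3535, -0.0986, 0.2516]
tool_rot: [3.141, -0.003, -0.228]
contact_force: [-0.3, 0.1, -1.2]
width: 0.0002
time: 8.58
tool_pos: [0.3537, -0.0985, 0.2498]
tool_rot: [-3.141, 0.001, -0.227]
contact_force: [0.4, -0.0, -0.2]
width: -0.0003Traceback (most recent call last):
  File "<stdin>", line 6, in <module>
  File "h.py", line 4, in pt
    m=bot.camera_model(n);V=m["view"];R=V[:3,:3];t=V[:3,3]
ValueError: time passes only in moves, steps and waits
```

View pics/side4.png

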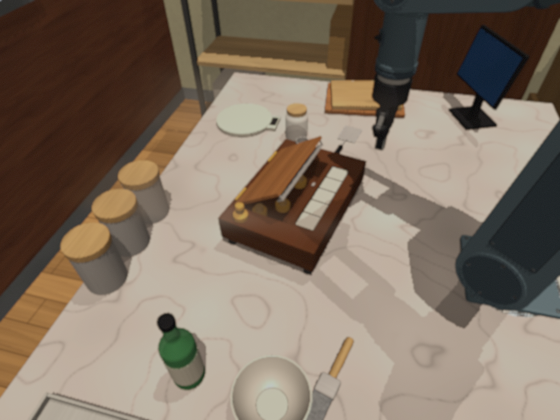

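View pics/top4.png

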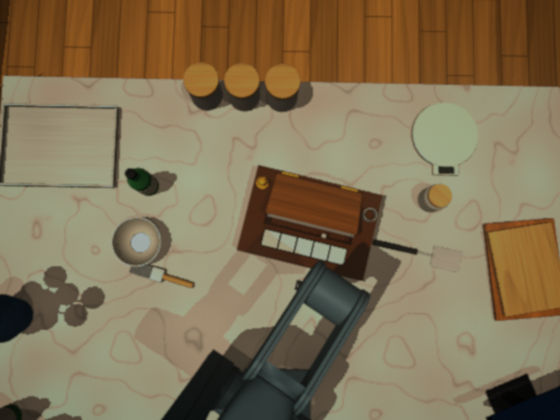

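The hatch stands open, and the stamp (262,183) and ring cutter (370,214) are where they started. I'll check the hatch's height from the saved depth, then hand in.

```bash
python3 - <<'E'
from cell import bot
import numpy as np
m=bot.camera_model("side");V=m["view"];d=np.load("side4_d.npy")
v,u=np.mgrid[130:215,235:330];z=d[130:215,235:330]
c=np.stack([(u-m["cx"])/m["fx"]*z,(v-m["cy"])/m["fy"]*z,z],-1).reshape(-1,3)
P=(c-V[:3,3])@V[:3,:3]
k=(P[:,0]>.5)&(P[:,0]<.7)&(P[:,1]>-.15)&(P[:,1]<.03)&(P[:,2]<.3)
print(np.percentile(P[k][:,2],[50,90,99]))
print(bot.read_state()["contact_force"]); print(bot.finish_job())
E
```

```text
[0.11827694 0.1805474  0.18867661]
[0.64869318 0.35231922 0.01963232]
the job is handed in; nothing more can be done
None
```

The hatch is open and the job is handed in, about 8.7 s into the 48 s limit.

- **Finding the catch:** I pressed from the -y end of the row with closed fingertips. The first tile was solid, reading 16 N with no movement. The second tile, at -50 mm from the middle, gave way.
- **Opening it:** I pushed the second tile 5 mm in until it stopped; the highest force read there was 9 N. The hatch sprang up, and I then lifted off and backed away.
- **Last checks:** The hatch's raised edge is at z of about 0.187 m, roughly 86 mm above the box top (85 expected). The wrist force is about zero and the gripper is well clear. By eye, the stamp, ring cutter and everything else are where they were in the first pictures.

Two things went wrong along the way, neither of which moved the arm. The first move was refused because some row keys were missing, and one depth-check script stopped with an error, so I fixed it and ran it again.

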